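# Measure the spice shelf with a spring rule and lock the reading

### The arm

A 6-joint arm with a two-finger parallel gripper is mounted at the origin on the work surface. World frame = base frame: x ahead of the robot, y to its left, z up, the work surface at z = 0. Lengths are in mm, angles in rad, forces in N, time in s.
With the tool pointing down it reaches from about 300 to 775 mm from the base axis. Payload 14.6 kg.
Tool frame: the origin (TCP) lies on the front face of the gripper's body, between the roots of the fingers; the fingertips stand 97 mm ahead of it and the grasp point (between the pads) lies 78 mm ahead of it; z points along the fingers, y is the line along which they close (so a half turn about z gives the same grasp; the last joint's range is limited). The gripper opens to 94 mm and grips with 3 to 60 N. Pads are 16 mm wide; open, the fingers measure 119 mm over their backs; the gripper's body (75 mm by 177 mm) begins 78 mm behind the grasp point.
Start: joints at [1.269, 0.3, 1.521, -0, 1.321, -0.067], TCP at [127.955, 534.9, 302.646] pointing down, gripper open.
Joint ranges: [-3.03, 3.03], [-0.79, 2.21], [0.23, 2.52], [-1.04, 4.18], [0, 3.07], [-2.55, 2.55]. Speed limits (rad/s): [2.22, 2.22, 2.57, 3.14, 3.14, 3.14].

### API

Orientations are given as [roll, pitch, yaw] about the fixed x, y, z axes, in that order (R = Rz(yaw) Ry(pitch) Rx(roll)).
In Python, from cell import * gives the robot as it stands.
- The arm moves only by the tool carry_out, never from a script. Its arguments are lists of equal length, an entry for each row: "slide": the shift along the world's x, y, z scaled (see below), a list of three; "dr": the turn, a rotation vector about the world's x, y, z scaled (see below), a list of three; "gripper": the opening in per cent of the stroke, from 0 (shut) to 100 (fully open). A call has 1 to 10 rows; each row is the pose to reach, as a shift and turn from the pose commanded when the call began, turning the shorter way round; what a row does not reach only later rows make up. The controller multiplies each number of a shift by 0.25 m and each number of a turn by 360 degrees. A row lasts 1/12 s, in which the tool goes at most 41.7 mm and 7.16 degrees, less where a joint would pass 70% of its speed; a pose out of reach is approached as far as the arm can. A call with a number of a shift or a turn outside -1 to 1 is refused whole. A call with a gripper value outside its range is refused whole. The fingers move at their own pace and stop on an object; "newtons" is the grip in N (left out, the last holds). Time passes only in rows, so rows that repeat a pose let the fingers close. It gives the time, the measured TCP pose, the force, the opening and the grip force at its end, in the units of the state.
- read_state(): the state, without advancing time (a new reading comes with each control period).
- camera(name): name is "scene" or "top" or "wrist"; returns the picture (420x560x3 uint8, red, green, blue); there is no depth.
- camera_model(name): a dict with "vfov" (degrees; the focal length in pixels is half the picture's height over the tangent of half this angle, whatever the lens; pixels are square), "cx", "cy" (the principal point, pixels), "R" (3x3) and "t" (3): a world point X has camera coordinates R X + t. Camera axes: x right, y down, z forward; pixel columns grow to the right and rows downward; lengths in mm; the calibration is good to about 2 mm. A picture is of the moment at which its call begins: read the wrist's pose just before it. camera_model takes no time and is no camera call; for the wrist camera it gives the pose at the moment of the call.
- sign_off(): hands the job in; it is judged then, once.
The state is a dict: "clock": time; "joints": joint angles; "qd": joint speeds; "effort": joint torques, N m; "eef_pos": TCP position; "eef_rot": TCP orientation; "wrist_force": force on the tool from outside, world axes, zero at the start; "moment": the same for the moment, N m; "finger_gap": finger opening in mm; "finger_force": force on a finger pad.
Only numpy, scipy, OpenCV 4.12 (cv2) and the standard library are available. Lean on these libraries where they do the work, as an engineer would, in place of code of your own. Each camera call takes 0.05 s, during which the arm holds its last target. There are 200 camera calls.

### The job

Measure how deep the extendable spice shelf is: tip the spring rule's nose down and hook its end over the shelf's far edge, between the jars and square to the edge, draw the case back against its spring and lay the rule flat with its heel hooked over the near edge. Ease the heel up against the edge before you let go, so that the blade never snaps back, and do not press or pull hard on the shelf. Then, hand off the case, press the lock button down to keep the reading and leave the rule there, the jars, mug and tin undisturbed.

Things in the scene. Friction and masses are not known exactly. Their poses are not given: they have to be found in the camera images.
- grip (a point): Grasp point of the spring rule, a loose 250 g rule like a small tape measure, at first on the worktop: dark case 90 x 32 x 40 mm high, flat blade out of the front end low down. Point: mid-width, 42 mm ahead of the heel's face, 26 mm above the case's flat underside, 21 mm below its top. x: along the blade to the hook; z: up out of the case. Fingers go on the long sides, across y, 32 mm apart.
- heel (a point): Middle of the bearing face of the heel, a steel lip 26 mm wide, 6 mm thick, under the tail of the case, reaching 7 mm below the case's underside. The face looks forward to the hook; this point is 3.5 mm below the underside. Axes as grip.
- hook (a point): Middle of the bearing face of the hook, a steel lip 22 mm wide, 3 mm thick, at the blade's end, reaching 7 mm below the case's underside. The face looks back to the heel; this point is 3.5 mm below the underside and, with the blade in, 105 mm ahead of the heel's face. On the worktop the rule stands level on heel and hook. Axes as grip.
- blade (a joint): How far the blade is drawn out of the case (m), 0 = fully in, 0.052 = hard stop. A spring pulls it in with 3 N at 0, rising by 0.6 N per 10 mm; it is lightly damped.
- lock (a joint): Travel of the lock button (m): 0 = up, free; at about 0.004 and more its brake pad clamps the blade. It moves straight down into the case with about 3 N of friction, stays where it is left, and is firmly down at 6 to 8 N.
- lock_top (a point): Middle of the top of the lock button, a grey button 22 x 18 mm that stands 10 mm above the middle of the case's top while it is up. z points up.
- far_edge (a point): Middle of the far top edge of the spice shelf: low fixed bamboo step 300 mm wide, board 16 mm thick, top 50 mm above the worktop, open below. x: level, out from the shelf square to this edge; y: along it; z up. Its near half pulls out and was left at some depth: the near edge is parallel, 128 to 148 mm behind (x = -0.128 to -0.148), not tracked; it does not shift in use.
- jar_a_mid (a point): Centre of a spice jar, 42 mm across and 85 mm high, standing at the +y end of the shelf.
- jar_b_mid (a point): Centre of a like spice jar at the -y end of the shelf.
- mug_mid (a point): Centre of a white mug, 80 mm across and 90 mm high, on the worktop.
- tin_mid (a point): Centre of a food tin, 72 mm across and 110 mm high, on the worktop.
There are look-alikes about, which are no part of the job. Leave any orange or yellow look-alike of the part that bears grip alone.

How it is judged (in metres and radians):
On the way, in this order (a step that is already met when the one before it is completed fails the run):
1. the hook bears on the shelf's far edge and the blade is drawn out at least 12 mm, lock button still up (x of hook in the frame of far_edge between -0.004 and 0.004 m and z of hook in the frame of far_edge below 0.0015 m and value of joint blade above 0.012 m and value of joint lock below 0.003 m), for 0.1 s.
2. the rule lies flat, its heel bearing on the near edge under the spring, let go, lock button still up (z of each of heel, hook in the frame of far_edge below -0.0015 m and contact force between rule_c1 and rack above 1 N and angle between grip's own z axis and vertical below 0.06 rad and contact force between the fingers and rule below 0.1 N and value of joint lock below 0.003 m), for 0.2 s.
At the end, for the whole second after the job is handed in: The rule lies at rest and flat (within 0.06 rad) on the shelf, square across it within 0.08 rad, hook face within 3 mm of the far edge and heel face within 3 mm of the near edge, both below the shelf's top; the blade is out by the shelf's depth less 105 mm; the lock button is down (at least 3.7 mm) (value of joint lock above 0.0037 m and value of joint blade above 0.02 m and x of hook in the frame of far_edge between -0.003 and 0.003 m and x of heel in the frame of near_edge between -0.003 and 0.003 m and z of each of hook, heel in the frame of far_edge below -0.0015 m and z of heel in the frame of far_edge above -0.007 m and angle between grip's own z axis and vertical below 0.06 rad and angle between the x axis of grip and the x axis of far_edge, either way round below 0.08 rad and linear speed of rule below 0.02 m/s); the robot touches nothing.
It fails at once if the blade snaps back into the case (faster than 0.15 m/s) (velocity of joint blade below -0.15 m/s).
It fails at once if the rule presses or pulls on the shelf with more than 35 N, adding up all its contacts (the spring itself makes up to 12 N of that) (contact force between rule and rack above 35 N).
It fails at once if a jar, the mug or the tin is shifted by more than 15 mm (distance of any of jar_a_mid, jar_b_mid, mug_mid, tin_mid from where it was at the start of the episode above 0.015 m).
It also fails if it takes over 64 s, if anything falls off the work surface, if the arm or the gripper's body presses on something with over 40 N, if the wrist force passes 120 N, or if a joint passes its speed limit or range.

## Working session

There is one attempt and no reset: what is moved stays moved. The work goes in short steps, Python scripts to look and compute and a tool call to move; the robot and the scene stay as the last step left them, time stands still between calls to the robot, and variables do not carry over. Pictures are saved under pics/ and viewed, at most 10 in all, crops included, and the job is handed in when it is done.

Besides the shell and the picture viewer there is one more tool, called after "Call:" as name(argument=value, ...) on one line, values as JSON. carry_out: Moves the arm, as the interface text tells. Its arguments: {"type":"object","properties":{"slide":{"type":"array","items":{"type":"array","items":{"type":"number","minimum":-1,"maximum":1}}},"dr":{"type":"array","items":{"type":"array","items":{"type":"number","minimum":-1,"maximum":1}}},"gripper":{"type":"array","items":{"type":"number"}},"newtons":{"type":"number"}},"required":["slide","dr","gripper"]}

```bash
ls; mkdir -p pics; python3 - <<'E'
from cell import *
import cv2,numpy as np
s=read_state();print({k:np.round(v,3).tolist() for k,v in s.items()})
for n in("scene","top","wrist"):
    m=camera_model(n);print(n,m['vfov'],m['cx'],m['cy'],np.round(m['R'],4).tolist(),np.round(m['t'],1).tolist(),[k for k in m])
    im=camera(n);cv2.imwrite(f'pics/{n}0.png',im[:,:,::-1])
a=[cv2.imread(f'pics/{n}0.png') for n in("scene","top")]
E
```

```text
pics
{'clock': 0.0, 'joints': [1.269, 0.3, 1.522, -0.0, 1.321, -0.067], 'qd': [-0.001, -0.001, 0.0, -0.001, 0.002, -0.0], 'effort': [0.001, -53.181, -35.273, 0.071, 0.024, -0.0], 'eef_pos': [127.91, 534.771, 302.109], 'eef_rot': [-3.14, -0.0, 2.907], 'wrist_force': [0.707, -0.137, -0.653], 'moment': [-0.028, 0.077, 0.05], 'finger_force': 0.0, 'finger_gap': 94.024}
scene 54.605569244913475 290.8886889015775 216.83059563227266 [[0.4946, 0.8691, 0.0116], [0.6614, -0.3677, -0.6537], [-0.5638, 0.3309, -0.7567]] [-314.7, -299.2, 1360.6] ['vfov', 'cx', 'cy', 'R', 't']
top 53.453703087147694 288.9493733985068 209.6960390049799 [[-0.005, -1.0, -0.0049], [-0.9768, 0.006, -0.2142], [0.2142, 0.0038, -0.9768]] [34.1, 568.7, 1220.0] ['vfov', 'cx', 'cy', 'R', 't']
wrist 65.50304767918163 282.0695687562108 207.47960670449365 [[0.2315, 0.9728, -0.0009], [0.9378, -0.2229, 0.266], [0.2586, -0.0624, -0.964]] [-549.0, -28.6, 390.7] ['vfov', 'cx', 'cy', 'R', 't']
```

View pics/top0.png

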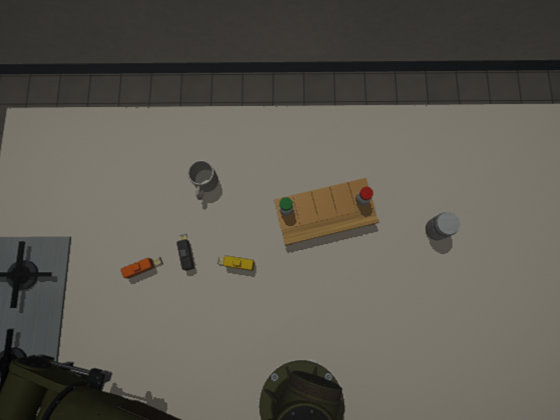

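View pics/scene0.png

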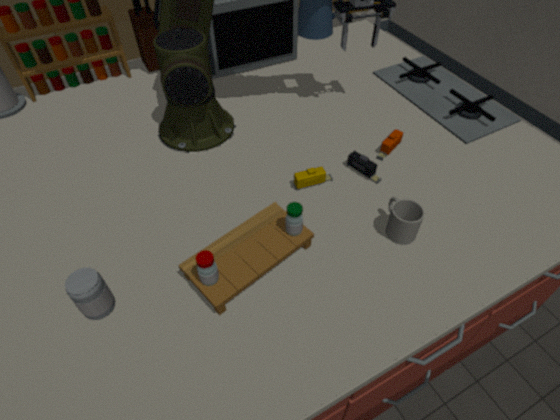

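```bash
cat > h.py <<'E'
from cell import *
import cv2,numpy as np
from scipy.spatial.transform import Rotation as Ro
def K(m): 
    f=210/np.tan(np.radians(m['vfov'])/2); return f
def proj(m,X):
    c=np.atleast_2d(X)@np.array(m['R']).T+m['t']; return c[:,:2]/c[:,2:]*K(m)+[m['cx'],m['cy']]
def cast(m,uv,z):
    uv=np.atleast_2d(uv).astype(float); R=np.array(m['R']);C=-R.T@m['t']
    d=np.c_[(uv-[m['cx'],m['cy']])/K(m),np.ones(len(uv))]@R
    return C+d*((z-C[2])/d[:,2])[:,None]
def snap(n,f):
    m=camera_model(n); im=camera(n)[:,:,::-1].copy(); cv2.imwrite(f'pics/{f}.png',im); return m,im
E
python3 - <<'E'
from h import *
t=cv2.imread('pics/top0.png');s=cv2.imread('pics/scene0.png');w=cv2.imread('pics/wrist0.png')
r=lambda a,f:cv2.resize(a,None,fx=f,fy=f,interpolation=cv2.INTER_CUBIC)
o=np.zeros((600,800,3),np.uint8)
a=r(t[170:250,265:385],3.3);o[:a.shape[0],:a.shape[1]]=a
b=r(t[225:285,160:220],5);o[:300,400:700]=b
c=r(s[195:320,170:320],2.3);o[300:300+c.shape[0],:c.shape[1]]=c
d=r(w,0.7);o[306:600,400:792]=d[:294,:392]
cv2.imwrite('pics/m0.png',o)
m=camera_model('top');ms=camera_model('scene')
# rule case mask
g=cv2.cvtColor(t,cv2.COLOR_BGR2HSV)
M=((g[...,2]<75)).astype(np.uint8);M[:, :165]=0;M[:,210:]=0;M[:228]=0;M[285:]=0
cs=cv2.findContours(M,0,2)[0]
for q in cs:
    if cv2.contourArea(q)>40: 
        rc=cv2.minAreaRect(q);print(rc,cast(m,cv2.boxPoints(rc),47).round(0).tolist())
# shelf
for im,mm,n in((t,m,'top'),(s,ms,'scene')):
    g=cv2.cvtColor(im,cv2.COLOR_BGR2HSV)
    M=((g[...,0]>8)&(g[...,0]<24)&(g[...,1]>110)&(g[...,2]>90)).astype(np.uint8)
    if n=='top': M[:,:262]=0;M[:170]=0;M[252:]=0
    else: M[:190]=0;M[330:]=0;M[:,330:]=0
    M=cv2.morphologyEx(M,cv2.MORPH_OPEN,np.ones((3,3)))
    q=max(cv2.findContours(M,0,2)[0],key=cv2.contourArea)
    rc=cv2.minAreaRect(q);h=cv2.convexHull(q)
    p=cv2.approxPolyDP(h,3,True)[:,0];print(n,rc,p.tolist(),cast(mm,p,50).round(0).tolist())
E
```

```text
((185.69232177734375, 254.9615478515625), (31.18246841430664, 13.139781951904297), 78.69007110595703) [[476.0, 377.0, 47.0], [484.0, 338.0, 47.0], [391.0, 315.0, 47.0], [383.0, 353.0, 47.0]]
top ((325.80450439453125, 210.54721069335938), (46.157142639160156, 95.56573486328125), 76.4295654296875) [[366, 180], [376, 222], [285, 243], [277, 210], [293, 195]] [[666.0, -212.0, 50.0], [531.0, -237.0, 50.0], [468.0, 44.0, 50.0], [571.0, 68.0, 50.0], [618.0, 18.0, 50.0]]
scene ((246.17568969726562, 250.05406188964844), (55.28813934326172, 126.08930969238281), 53.97262191772461) [[311, 232], [217, 305], [180, 266], [273, 203]] [[601.0, 77.0, 50.0], [674.0, -205.0, 50.0], [540.0, -240.0, 50.0], [469.0, 40.0, 50.0]]
```

View pics/m0.png

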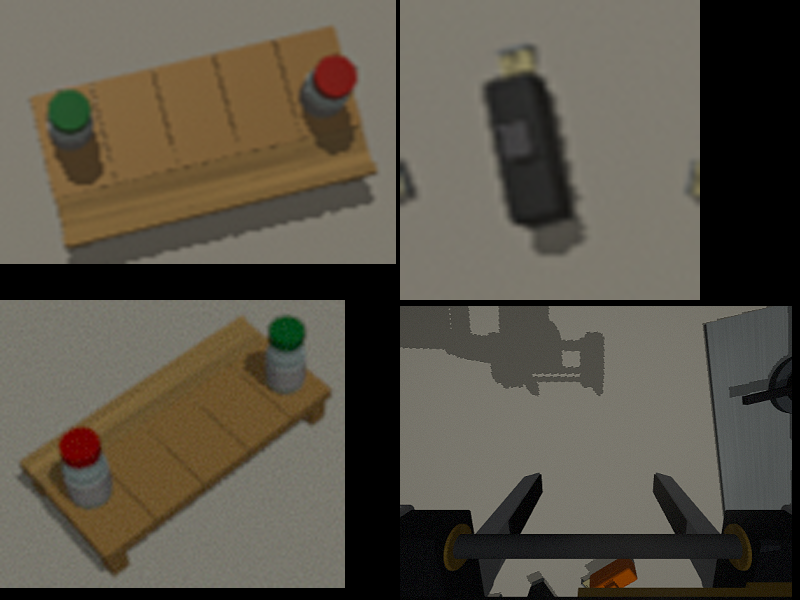

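Call:
carry_out(slide=[[0.98,-0.78,-0.1],[0.98,-0.78,-0.1],[0.98,-0.78,-0.1],[0.98,-0.78,-0.1],[0.98,-0.78,-0.1],[0.98,-0.78,-0.1],[0.98,-0.78,-0.1],[0.98,-0.78,-0.1],[0.98,-0.78,-0.1],[0.98,-0.78,-0.1]], dr=[[0,0,0.0767],[0,0,0.0767],[0,0,0.0767],[0,0,0.0767],[0,0,0.0767],[0,0,0.0767],[0,0,0.0767],[0,0,0.0767],[0,0,0.0767],[0,0,0.0767]], gripper=[100,100,100,100,100,100,100,100,100,100])

```text
clock: 0.98
eef_pos: [374.0, 338.7, 277.3]
eef_rot: [-3.141, -0.001, -2.898]
wrist_force: [-0.8, -0.7, 0.3]
finger_gap: 94.0
finger_force: 0.0
```

```bash
python3 - <<'E'
from h import *
s=read_state();print(s['clock'],np.round(s['eef_pos'],1),np.round(s['eef_rot'],3),s['qd'])
m,im=snap('wrist','w1')
g=cv2.cvtColor(im,cv2.COLOR_BGR2HSV)
for X in([430,345,33],[480,357,3]): print(proj(m,X))
E
```

```text
0.9833 [374.  338.7 277.3] [-3.141e+00 -1.000e-03 -2.898e+00] [ 0.05836663 -0.00954556  0.00223888  0.00468501  0.00457087  0.0214737 ]
[[275.75794405 246.65155971]]
[[276.05114167 277.04619668]]
```

View pics/w1.png

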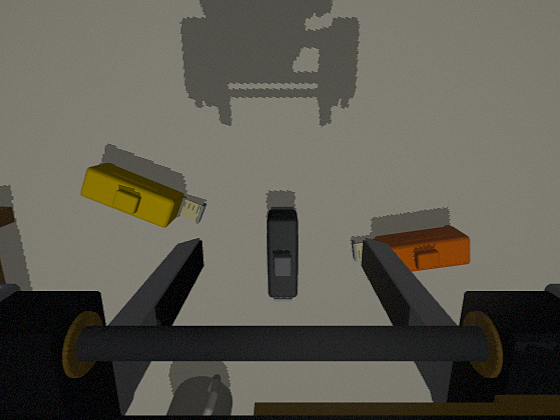

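```bash
python3 - <<'E'
from h import *
m=camera_model('wrist');im=cv2.imread('pics/w1.png');g=im.max(2).astype(float)
c=cv2.resize(im[190:310,240:330],None,fx=5,fy=5,interpolation=cv2.INTER_CUBIC);cv2.imwrite('pics/c1.png',c)
M=(g<75).astype(np.uint8);M[:185]=0;M[310:]=0;M[:,:240]=0;M[:,330:]=0
for r in range(196,306,6):
    x=np.where(M[r])[0];print(r,(x.min(),x.max()) if len(x) else None,end=' ')
R=np.array(m['R']);print('\ncam',-R.T@m['t'])
for z in (7,47,54,57):
    p=cast(m,[[270,212],[270,290],[297,212],[297,290]],z).round(1);print(z,p.tolist(),np.linalg.norm(p[0]-p[2]).round(1))
E
```

```text
196 (np.int64(294), np.int64(294)) 202 None 208 (np.int64(271), np.int64(295)) 214 (np.int64(267), np.int64(296)) 220 (np.int64(267), np.int64(297)) 226 (np.int64(267), np.int64(297)) 232 (np.int64(267), np.int64(297)) 238 (np.int64(267), np.int64(297)) 244 (np.int64(267), np.int64(297)) 250 (np.int64(267), np.int64(297)) 256 (np.int64(267), np.int64(297)) 262 (np.int64(267), np.int64(297)) 268 (np.int64(268), np.int64(297)) 274 (np.int64(268), np.int64(297)) 280 (np.int64(268), np.int64(297)) 286 (np.int64(268), np.int64(296)) 292 (np.int64(268), np.int64(296)) 298 (np.int64(274), np.int64(291)) 304 None 
cam [298.25141595 320.15724962 359.07840423]
7 [[400.7, 331.9, 7.0], [495.6, 354.8, 7.0], [393.3, 361.3, 7.0], [487.7, 386.3, 7.0]] 30.3
47 [[389.1, 330.5, 47.0], [473.2, 350.9, 47.0], [382.5, 356.6, 47.0], [466.2, 378.8, 47.0]] 26.9
54 [[387.0, 330.3, 54.0], [469.3, 350.2, 54.0], [380.6, 355.8, 54.0], [462.4, 377.5, 54.0]] 26.3
57 [[386.2, 330.2, 57.0], [467.6, 349.9, 57.0], [379.8, 355.4, 57.0], [460.8, 376.9, 57.0]] 26.0
```

View pics/c1.png

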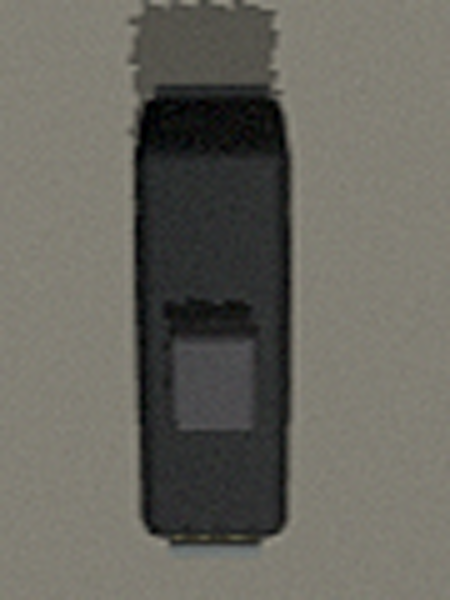

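```bash
python3 - <<'E'
from h import *
m=camera_model('wrist')
a=cast(m,[[282.4,221],[282.4,296.5]],47);b=cast(m,[282.8,267],57);c=cast(m,[[282.7,209],[282.7,301]],[3,3][0])
print(a.round(1),np.linalg.norm(a[1]-a[0]),np.degrees(np.arctan2(*(a[1]-a[0])[1::-1])),b.round(1),c.round(1))
L=cast(m,[[267,232],[268,286]],47);R=cast(m,[[298,232],[297,286]],47)
for p in(L,R):d=p[1]-p[0];print(np.degrees(np.arctan2(d[1],d[0])))
E
```

```text
[[395.2 344.8  47. ]
 [477.5 365.6  47. ]] 84.91777021658879 14.158013814521851 [[439.2 356.3  57. ]] [[394.9 345.1   3. ]
 [508.7 373.9   3. ]]
14.442281878036207
13.883073026625809
```

Call:
carry_out(slide=[[0.136,0.034,0],[0.272,0.068,0],[0.272,0.068,-0.16],[0.272,0.068,-0.32],[0.272,0.068,-0.46],[0.272,0.068,-0.58],[0.272,0.068,-0.64],[0.272,0.068,-0.666],[0.272,0.068,-0.666],[0.272,0.068,-0.666]], dr=[[0,0,0],[0,0,0.0006],[0,0,0.0006],[0,0,0.0006],[0,0,0.0006],[0,0,0.0006],[0,0,0.0006],[0,0,0.0006],[0,0,0.0006],[0,0,0.0006]], gripper=[100,100,80,70,60,60,60,60,60,60], newtons=45)

```text
clock: 1.87
eef_pos: [440.8, 357.8, 112.1]
eef_rot: [3.141, 0.001, -2.89]
wrist_force: [-0.0, 0.1, 0.7]
finger_gap: 56.7
finger_force: 0.0
```

Call:
carry_out(slide=[[0,0,0],[0,0,0],[0,0,0],[0,0,0],[0,0,0],[0,0,0],[0,0,0],[0,0,0],[0,0,0],[0,0,0]], dr=[[0,0,0],[0,0,0],[0,0,0],[0,0,0],[0,0,0],[0,0,0],[0,0,0],[0,0,0],[0,0,0],[0,0,0]], gripper=[45,40,35,30,30,20,20,20,20,20], newtons=45)

```text
clock: 2.7
eef_pos: [441.2, 357.0, 111.8]
eef_rot: [3.141, 0.001, -2.891]
wrist_force: [-1.1, -0.7, 5.8]
finger_gap: 31.5
finger_force: 45.0
```

Call:
carry_out(slide=[[0,0,0.1],[0,0,0.26],[0,0,0.42],[0,0,0.58],[0,-0.1,0.716],[0.05,-0.25,0.716],[0.1,-0.4,0.716],[0.15,-0.55,0.716],[0.2,-0.7,0.716],[0.2,-0.85,0.716]], dr=[[0,0,0],[0,0,0],[0,0,0],[0,0,0],[0,0,0],[0,0,0],[0,0,0],[0,0,0],[0,0,0],[0,0,0]], gripper=[20,20,20,20,20,20,20,20,20,20])

```text
clock: 3.53
eef_pos: [491.8, 142.4, 289.8]
eef_rot: [-3.142, -0.0, -2.891]
wrist_force: [-0.2, -0.0, -3.5]
finger_gap: 31.6
finger_force: 45.0
```

Call:
carry_out(slide=[[0.03,-0.14,0],[0.06,-0.28,0],[0.09,-0.42,0],[0.12,-0.56,0],[0.15,-0.7,0],[0.18,-0.84,0],[0.196,-0.934,0],[0.196,-0.934,0],[0.196,-0.934,0],[0.196,-0.934,0]], dr=[[0,0,0],[0,0,0],[0,0,0],[0,0,0],[0,0,0],[0,0,0],[0,0,0],[0,0,0],[0,0,0],[0,0,0]], gripper=[20,20,20,20,20,20,20,20,20,20])

```text
clock: 4.37
eef_pos: [539.7, -88.7, 289.8]
eef_rot: [3.141, -0.001, -2.891]
wrist_force: [0.2, -0.1, -4.1]
finger_gap: 31.9
finger_force: 45.0
```

```bash
python3 - <<'E'
from h import *
import pickle
s=read_state();print(s['clock'],np.round(s['eef_pos'],1),np.round(s['eef_rot'],3),np.round(s['wrist_force'],1),s['finger_gap'])
m,im=snap('wrist','w2');pickle.dump(m,open('w2.pkl','wb'))
E
```

```text
4.3667 [539.7 -88.7 289.8] [ 3.141e+00 -1.000e-03 -2.891e+00] [ 0.2 -0.1 -4.1] 31.940286587994144
```

View pics/w2.png

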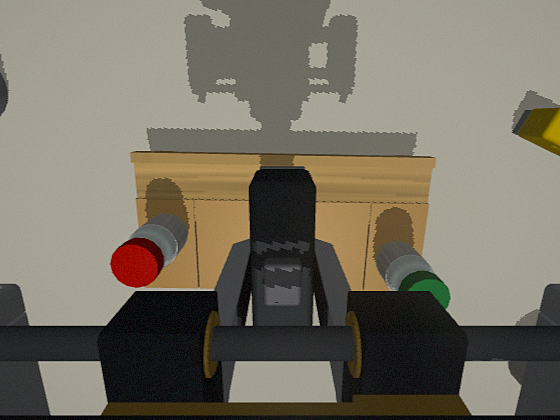

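```bash
python3 - <<'E'
from h import *
import pickle
m=pickle.load(open('w2.pkl','rb'));im=cv2.imread('pics/w2.png')
R=np.array(m['R']);print('cam',-R.T@m['t'])
for lo,hi in((195,212),(330,360)):
  for r0,r1 in((146,166),(280,296)):
    p=im[r0:r1,lo:hi].mean(1).round(0).astype(int);print(lo,[f"{r}:{tuple(v)}" for r,v in zip(range(r0,r1),p.tolist())])
hsv=cv2.cvtColor(im,cv2.COLOR_BGR2HSV);S=hsv[...,1].astype(float)
def edge(cols,r0,r1,sgn):
    out=[]
    for c in cols:
        v=cv2.GaussianBlur(S[r0:r1,c-2:c+3].mean(1)[:,None],(1,3),0)[:,0]
        t=110; 
        for i in range(len(v)-1):
            if (v[i]-t)*(v[i+1]-t)<0: out.append((c,r0+i+(t-v[i])/(v[i+1]-v[i])));break
    return np.array(out)
n=edge(list(range(140,250,6))+list(range(320,430,6)),140,170,1)
f=edge(list(range(170,216,4))+list(range(350,378,4)),278,298,-1)
print(n.round(1).tolist());print(f.round(1).tolist())
for e,z in((n,50),(f,50)):
    w=cast(m,e,z)[:,:2];l=cv2.fitLine(w.astype(np.float32),cv2.DIST_HUBER,0,.01,.01).ravel();print(l,np.degrees(np.arctan2(l[1],l[0])))
# corners
for r in (165,190):
    x=np.where(S[r]>110)[0];print(r,x.min(),x.max(),cast(m,[[x.min(),r],[x.max()+1,r]],50).round(1).tolist())
E
```

```text
cam [ 465.02156285 -108.61434923  371.40464655]
195 ['146:(100, 109, 111)', '147:(100, 109, 111)', '148:(99, 108, 111)', '149:(99, 109, 111)', '150:(102, 111, 112)', '151:(108, 115, 114)', '152:(34, 58, 72)', '153:(38, 67, 84)', '154:(83, 138, 170)', '155:(79, 131, 162)', '156:(78, 129, 158)', '157:(79, 130, 160)', '158:(78, 129, 159)', '159:(78, 129, 159)', '160:(78, 129, 159)', '161:(78, 129, 159)', '162:(79, 130, 159)', '163:(76, 126, 156)', '164:(86, 143, 176)', '165:(88, 144, 177)']
195 ['280:(74, 123, 157)', '281:(75, 124, 158)', '282:(76, 126, 160)', '283:(75, 125, 159)', '284:(75, 124, 158)', '285:(74, 123, 157)', '286:(75, 125, 158)', '287:(76, 127, 163)', '288:(113, 147, 169)', '289:(164, 174, 174)', '290:(177, 192, 195)', '291:(0, 0, 0)', '292:(8, 6, 5)', '293:(12, 11, 12)', '294:(12, 12, 12)', '295:(13, 13, 10)']
330 ['146:(99, 110, 112)', '147:(99, 109, 112)', '148:(100, 109, 112)', '149:(100, 109, 112)', '150:(99, 109, 111)', '151:(100, 110, 112)', '152:(101, 111, 114)', '153:(105, 113, 115)', '154:(84, 95, 100)', '155:(26, 48, 62)', '156:(63, 104, 128)', '157:(84, 139,
[... 991 characters left out ...]
 155.9], [386.0, 155.9], [392.0, 156.0], [398.0, 155.7], [404.0, 155.9], [410.0, 156.3], [416.0, 156.2], [422.0, 156.8], [428.0, 156.9]]
[[170.0, 287.1], [174.0, 287.1], [178.0, 287.2], [182.0, 287.2], [186.0, 287.2], [190.0, 287.2], [194.0, 287.3], [198.0, 286.9], [202.0, 287.4], [206.0, 287.4], [210.0, 287.6], [214.0, 285.3], [350.0, 284.4], [354.0, 291.6], [358.0, 291.9], [362.0, 291.3], [366.0, 292.0], [370.0, 291.5], [374.0, 291.7]]
[ 2.2919640e-01 -9.7338021e-01  5.0302090e+02 -1.2198687e+02] -76.75023
[ 2.2232386e-01 -9.7497284e-01  6.4836523e+02 -9.5789352e+01] -77.154434
165 135 434 [[544.7, -237.7, 50.0], [471.0, 48.8, 50.0]]
190 137 428 [[569.4, -232.3, 50.0], [496.1, 52.2, 50.0]]
```

Call:
carry_out(slide=[[0.07,0.018,-0.05],[0.14,0.036,-0.12],[0.21,0.054,-0.2],[0.283,0.072,-0.3],[0.283,0.072,-0.34],[0.283,0.072,-0.4],[0.283,0.072,-0.44],[0.283,0.072,-0.47],[0.283,0.072,-0.48],[0.283,0.072,-0.48]], dr=[[-0.0025,0.0108,-0.0035],[-0.005,0.0217,-0.0035],[-0.0076,0.0325,-0.0035],[-0.0076,0.0325,-0.0035],[-0.0076,0.0325,-0.0035],[-0.0076,0.0325,-0.0035],[-0.0076,0.0325,-0.0035],[-0.0076,0.0325,-0.0035],[-0.0076,0.0325,-0.0035],[-0.0076,0.0325,-0.0035]], gripper=[20,20,20,20,20,20,20,20,20,20])

```text
clock: 5.25
eef_pos: [610.5, -71.0, 170.3]
eef_rot: [3.139, -0.21, -2.912]
wrist_force: [1.2, 0.1, -1.8]
finger_gap: 31.7
finger_force: 45.0
```

```bash
python3 - <<'E'
from h import *
s=read_state();R=Ro.from_euler('xyz',s['eef_rot']).as_matrix()
xr=np.array(R[:,0]);zr=-R[:,2];N=np.array([.974,.2267,0]);
if xr@N<0: xr=-xr
p=np.array(s['eef_pos']);h=p-108*zr+63*xr
print(s['clock'],p.round(1),xr.round(3),np.degrees(np.arctan2(xr[1],xr[0])),'hook n,t,z',h@N,h@[-.2267,.974,0],h[2],np.round(s['wrist_force'],1))
ms,a=snap('scene','s2');mt,b=snap('top','t2')
q=proj(ms,h)[0];u=proj(mt,h)[0];print(q,u)
r=lambda im,q,w,f:cv2.resize(im[int(q[1])-w:int(q[1])+w,int(q[0])-w:int(q[0])+w],None,fx=f,fy=f,interpolation=cv2.INTER_CUBIC)
cv2.imwrite('pics/m2.png',np.hstack([r(a,q,45,4.4),r(b,u,45,4.4)]))
E
```

```text
5.25 [610.5 -71.  170.3] [ 0.953  0.222 -0.208] 13.129620989126147 hook n,t,z 617.705345676343 -207.27607736933973 51.5710920406622 [ 1.2  0.1 -1.8]
[270.40065619 268.49785296] [318.40210587 185.39939359]
```

View pics/m2.png

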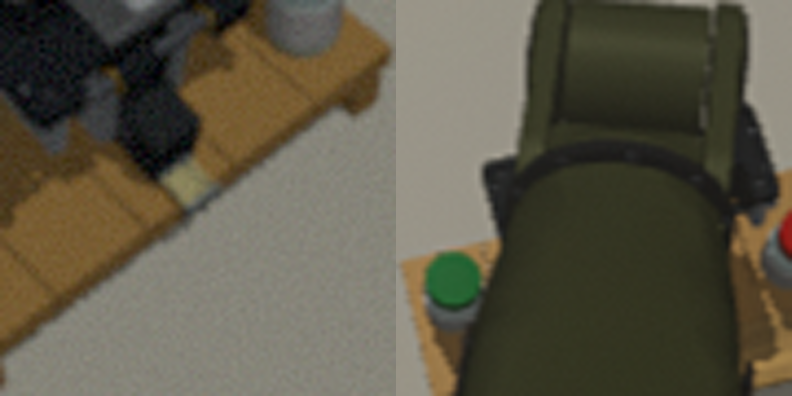

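```bash
python3 - <<'E'
from h import *
m=camera_model('scene');im=cv2.imread('pics/s2.png');S=cv2.cvtColor(im,cv2.COLOR_BGR2HSV)[...,1].astype(float);V=im[...,2].astype(float)
pts=[]
for c in list(range(228,262,2))+list(range(280,300,2)):
    v=S[:,c]
    for r in range(330,200,-1):
        if v[r]<100<=v[r-1]: pts.append((c,r-1+(v[r-1]-100)/(v[r-1]-v[r])+.0));break
p=np.array(pts);k=np.polyfit(p[:,0],p[:,1],1);print(k,(p[:,1]-np.polyval(k,p[:,0])).round(1))
for z in(34,50):
    w=cast(m,[[230,np.polyval(k,230)],[300,np.polyval(k,300)]],z);d=w[1]-w[0];print(z,w.round(1).tolist(),np.degrees(np.arctan2(d[1],d[0]))-90,w@[.974,.2267,0])
print('edge row at 270.4',np.polyval(k,270.4))
print('proj far edge 609.8@t-207.3', proj(m,[[.974*609.8+.2267*207.3,.2267*609.8-.974*207.3,z] for z in(50,34)]))
for r in range(258,276): print(r,[tuple(x) for x in im[r,264:280,::-1].tolist()][::2])
E
```

```text
[ -0.75320247 472.45313645] [ 0.1 -0.   0.4 -0.5  0.1 -0.3  0.1 -0.2  0.1  0.1  0.1 -0.3  0.4  0.
 -0.1  0.2 -0.1  0.  -0.  -0.   0.1 -0.2  0.  -0.2  0.1 -0.2  0.3]
34 [[666.2, -172.8, 34.0], [616.5, 36.6, 34.0]] 13.338232235712198 [609.66533788 608.7796805 ]
50 [[675.2, -175.0, 50.0], [626.6, 30.2, 50.0]] 13.338232235712198 [617.96641178 617.09838852]
edge row at 270.4 268.7871879819248
proj far edge 609.8@t-207.3 [[268.178539   266.77340014]
 [268.38826764 270.60595863]]
258 [(18, 24, 27), (43, 45, 46), (84, 74, 58), (120, 92, 51), (120, 91, 49), (115, 87, 46), (106, 83, 41), (117, 89, 52)]
259 [(12, 27, 23), (59, 61, 61), (107, 100, 76), (122, 93, 51), (121, 97, 52), (123, 98, 54), (108, 82, 48), (107, 84, 43)]
260 [(64, 64, 59), (90, 91, 76), (120, 113, 82), (125, 104, 65), (116, 93, 46), (118, 90, 47), (117, 91, 54), (93, 73, 38)]
261 [(92, 92, 78), (122, 119, 86), (118, 117, 82), (130, 115, 76), (127, 96, 54), (122, 90, 54), (110, 80, 47), (83, 63, 35)]
262 [(116, 115, 83), (134, 126, 89), (129, 124, 91), (129, 122, 84), (124, 101, 62), (116, 87, 49), (94, 72, 32), (79, 63, 33)
[... 1006 characters left out ...]
, 129, 119), (138, 133, 123)]
271 [(93, 69, 42), (61, 48, 32), (67, 71, 69), (115, 112, 106), (124, 124, 112), (134, 132, 120), (133, 132, 123), (133, 135, 123)]
272 [(83, 63, 28), (66, 56, 43), (86, 86, 77), (134, 133, 124), (135, 134, 122), (135, 133, 123), (136, 134, 122), (132, 132, 122)]
273 [(84, 65, 40), (74, 66, 56), (103, 102, 92), (133, 129, 124), (133, 131, 119), (135, 132, 119), (134, 135, 122), (134, 132, 124)]
274 [(86, 76, 60), (90, 89, 80), (121, 120, 108), (137, 135, 125), (133, 131, 121), (138, 135, 127), (131, 131, 117), (134, 133, 122)]
275 [(87, 84, 74), (117, 116, 108), (131, 129, 116), (131, 131, 121), (136, 130, 121), (131, 129, 117), (132, 134, 120), (134, 135, 122)]
```

Call:
carry_out(slide=[[0,0,-0.008],[0,0,-0.016],[0,0,-0.016],[-0.0156,-0.0036,-0.016],[-0.0312,-0.0072,-0.016],[-0.05,-0.0116,-0.012],[-0.069,-0.016,-0.008],[-0.088,-0.0205,-0.004],[-0.107,-0.025,0],[-0.107,-0.025,0]], dr=[[0,0,0],[0,0,0],[0,0,0],[0,0,0],[0,0,0],[0,0,0],[0,0,0],[0,0,0],[0,0,0],[0,0,0]], gripper=[20,20,20,20,20,20,20,20,20,20], newtons=60)

```text
clock: 6.18
eef_pos: [583.4, -77.5, 170.7]
eef_rot: [3.14, -0.209, -2.913]
wrist_force: [4.1, 1.7, -2.8]
finger_gap: 31.5
finger_force: 60.0
```

```bash
cat >> h.py <<'E'
N=np.array([np.cos(np.radians(13.2)),np.sin(np.radians(13.2)),0]);T=np.array([-N[1],N[0],0])
def rule():
    s=read_state();R=Ro.from_euler('xyz',s['eef_rot']).as_matrix();xr=R[:,0];zr=-R[:,2]
    if xr@N<0: xr=-xr
    p=np.array(s['eef_pos']);h=p-108*zr+63*xr;f=np.array(s['wrist_force'])
    print('t',s['clock'],'tcp',p.round(1),'tilt',np.degrees(np.arcsin(-xr[2])).round(2),'yaw',np.degrees(np.arctan2(xr[1],xr[0])).round(2),'hook0 n t z',(h@N).round(1),(h@T).round(1),h[2].round(1),'heel n z',((h-105*xr)@N).round(1),(h-105*xr)[2].round(1),'F n t z',(f@N).round(1),(f@T).round(1),f[2].round(1),'M',np.round(s['moment'],2),'gap',round(s['finger_gap'],1))
E
python3 - <<'E'
from h import *
rule()
a=snap('scene','s3')[1]
cv2.imwrite('pics/m3.png',cv2.resize(a[215:305,215:325],None,fx=6,fy=6,interpolation=cv2.INTER_CUBIC))
E
```

```text
t 6.1833 tcp [583.4 -77.5 170.7] tilt 11.98 yaw 13.11 hook0 n t z 589.5 -208.5 51.9 heel n z 486.8 73.7 F n t z 4.4 0.7 -2.8 M [ 0.4  -1.12  0.01] gap 31.5
```

View pics/m3.png

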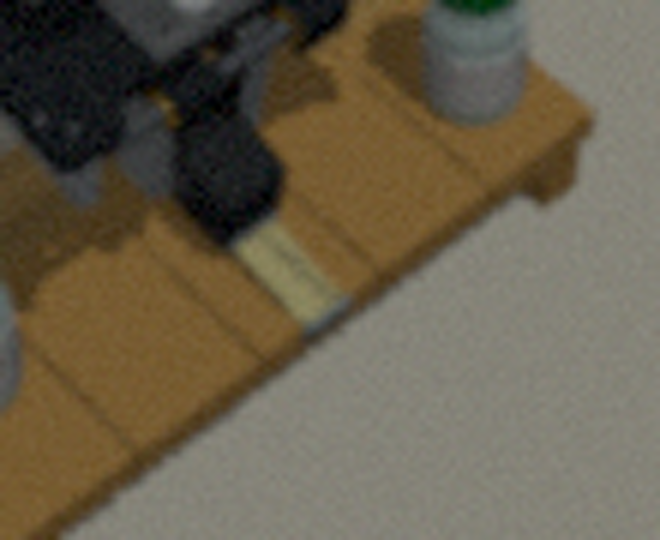

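Call:
carry_out(slide=[[-0.02,-0.0047,0.0044],[-0.04,-0.0094,0.0088],[-0.06,-0.014,0.0132],[-0.08,-0.0187,0.0176],[-0.101,-0.0236,0.022],[-0.101,-0.0236,0.022],[-0.117,-0.0275,0.009],[-0.134,-0.0313,-0.004],[-0.15,-0.0352,-0.016],[-0.15,-0.0352,-0.016]], dr=[[0,0,0],[0,0,0],[0,0,0],[0,0,0],[0,0,0],[0,0,0],[0.0013,-0.0054,0],[0.0025,-0.0108,0],[0.0038,-0.0162,0],[0.0038,-0.0162,0]], gripper=[20,20,20,20,20,20,20,20,20,20])

```text
clock: 7.07
eef_pos: [546.2, -86.3, 166.0]
eef_rot: [3.139, -0.103, -2.913]
wrist_force: [5.7, 1.4, -1.7]
finger_gap: 31.4
finger_force: 60.0
```

```bash
python3 - <<'E'
from h import *
rule()
E
```

```text
t 7.0667 tcp [546.2 -86.3 166. ] tilt 5.92 yaw 13.1 hook0 n t z 563.6 -208.5 52.1 heel n z 459.1 62.9 F n t z 5.9 0.1 -1.7 M [ 0.4  -1.49 -0.03] gap 31.4
```

Call:
carry_out(slide=[[-0.012,-0.003,-0.008],[-0.024,-0.006,-0.016],[-0.0315,-0.0076,-0.0237],[-0.0315,-0.0076,-0.0237],[-0.0315,-0.0076,-0.0237]], dr=[[0.0007,-0.003,0],[0.0014,-0.0063,0],[0.0022,-0.0095,0],[0.0022,-0.0095,0],[0.0022,-0.0095,0]], gripper=[20,20,20,20,20])

```text
clock: 7.48
eef_pos: [539.0, -88.0, 160.5]
eef_rot: [3.139, -0.044, -2.913]
wrist_force: [4.9, 1.0, -3.0]
finger_gap: 31.8
finger_force: 60.0
```

```bash
python3 - <<'E'
from h import *
rule()
m,im=snap('wrist','w4')
for X in ((.9736*462+.2284*208.5,.2284*462-.9736*208.5,50),): print(proj(m,X))
cv2.imwrite('pics/m4.png',im)
E
```

```text
t 7.4833 tcp [539.  -88.  160.5] tilt 2.54 yaw 13.12 hook0 n t z 562.8 -208.6 49.8 heel n z 457.9 54.5 F n t z 5.0 -0.1 -3.0 M [ 0.39 -1.26  0.09] gap 31.8
[[283.20839998 185.48366592]]
```

View pics/m4.png

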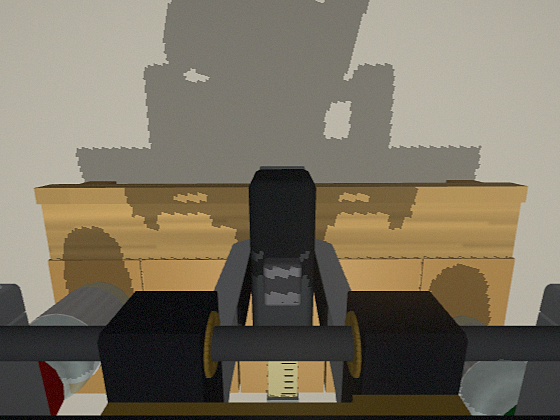

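```bash
python3 - <<'E'
from h import *
m=camera_model('wrist');im=cv2.imread('pics/w4.png').astype(float)
for lo,hi in((60,120),(210,240),(325,350),(430,500)):
    print(lo,[(r,int(v)) for r,v in zip(range(178,194),im[178:194,lo:hi,2].mean(1))])
print([(r,tuple(v)) for r,v in zip(range(160,176),im[160:176,270:296].mean(1).round(0).astype(int).tolist())])
c=cast(m,[[90,184.5],[465,187],[225,186],[338,186.5]],50);print(c@N,c@T)
for z in (51,58): print(cast(m,[283,166.5],z)@N)
c=cast(m,[[36,188],[526,188]],50);print(c@T)
E
```

```text
60 [(178, 148), (179, 150), (180, 152), (181, 131), (182, 122), (183, 120), (184, 67), (185, 82), (186, 66), (187, 74), (188, 188), (189, 174), (190, 172), (191, 172), (192, 172), (193, 172)]
210 [(178, 124), (179, 124), (180, 124), (181, 125), (182, 129), (183, 98), (184, 72), (185, 74), (186, 65), (187, 98), (188, 117), (189, 114), (190, 113), (191, 114), (192, 114), (193, 114)]
325 [(178, 123), (179, 124), (180, 123), (181, 126), (182, 131), (183, 71), (184, 80), (185, 75), (186, 74), (187, 121), (188, 117), (189, 116), (190, 115), (191, 114), (192, 117), (193, 129)]
430 [(178, 146), (179, 150), (180, 127), (181, 124), (182, 100), (183, 85), (184, 83), (185, 77), (186, 125), (187, 188), (188, 180), (189, 178), (190, 177), (191, 178), (192, 177), (193, 178)]
[(160, (112, 121, 124)), (161, (111, 121, 124)), (162, (112, 122, 125)), (163, (112, 121, 124)), (164, (114, 123, 126)), (165, (118, 128, 132)), (166, (70, 73, 71)), (167, (59, 59, 56)), (168, (75, 76, 73)), (169, (21, 20, 19)), (170, (16, 16, 15)), (171, (19, 19, 16)), (172, (20, 18, 18)), (173, (19, 18, 18)), (174, (19, 19, 18)), (175, (21, 21, 19))]
[461.42655027 463.06546902 462.38162715 462.72109359] [-325.11146418  -98.29834981 -243.67896379 -175.30469942]
[450.53464724]
[449.83315739]
[-358.02139995  -61.17322527]
```

Call:
carry_out(slide=[[-0.0065,-0.0015,-0.0067],[-0.013,-0.003,-0.0133],[-0.0195,-0.0046,-0.02],[-0.0195,-0.0046,-0.02],[-0.0195,-0.0046,-0.02]], dr=[[0.0005,-0.0023,0],[0.001,-0.0045,0],[0.0016,-0.0068,0],[0.0016,-0.0068,0],[0.0016,-0.0068,0]], gripper=[20,20,20,20,20])

```text
clock: 7.95
eef_pos: [534.2, -89.1, 155.6]
eef_rot: [3.139, -0.0, -2.912]
wrist_force: [5.7, 1.3, -2.4]
finger_gap: 31.7
finger_force: 60.0
```

```bash
python3 - <<'E'
from h import *
rule()
E
```

```text
t 7.95 tcp [534.2 -89.1 155.6] tilt 0.01 yaw 13.13 hook0 n t z 562.7 -208.6 47.6 heel n z 457.7 47.7 F n t z 5.9 -0.1 -2.4 M [ 0.47 -1.28  0.07] gap 31.7
```

Call:
carry_out(slide=[[0,0,-0.002],[0,0,-0.004],[0,0,-0.004],[0.004,0.0009,-0.004],[0.008,0.0019,-0.004],[0.012,0.0028,-0.004],[0.0156,0.0037,-0.004],[0.0156,0.0037,-0.004]], dr=[[0,0,0],[0,0,0],[0,0,0],[0,0,0],[0,0,0],[0,0,0],[0,0,0],[0,0,0]], gripper=[20,20,20,20,20,20,20,20])

```text
clock: 8.62
eef_pos: [538.1, -88.3, 154.9]
eef_rot: [3.14, 0.0, -2.912]
wrist_force: [3.4, 2.2, 6.7]
finger_gap: 31.7
finger_force: 60.0
```

```bash
python3 - <<'E'
from h import *
rule()
E
```

```text
t 8.6167 tcp [538.1 -88.3 154.9] tilt -0.01 yaw 13.13 hook0 n t z 566.8 -208.7 46.9 heel n z 461.8 46.9 F n t z 3.8 1.4 6.7 M [ 0.35 -0.96  0.09] gap 31.7
```

Call:
carry_out(slide=[[0,0,0.001],[0,0,0.001],[0.002,0.0005,0.001],[0.004,0.0009,0.001],[0.004,0.0009,0.001]], dr=[[0,0,0],[0,0,0],[0,0,0],[0,0,0],[0,0,0]], gripper=[20,20,20,20,20])

```text
clock: 9.03
eef_pos: [538.9, -88.1, 154.9]
eef_rot: [3.14, 0.0, -2.912]
wrist_force: [3.4, 0.8, 5.3]
finger_gap: 31.4
finger_force: 60.0
```

```bash
python3 - <<'E'
from h import *
rule()
E
```

```text
t 9.0333 tcp [538.9 -88.1 154.9] tilt -0.0 yaw 13.13 hook0 n t z 567.6 -208.7 46.9 heel n z 462.6 46.9 F n t z 3.5 0.0 5.3 M [ 0.36 -0.92  0.05] gap 31.4
```

Call:
carry_out(slide=[[0.002,0.0005,0.0005],[0.004,0.0009,0.001],[0.004,0.0009,0.001]], dr=[[0,0,0],[0,0,0],[0,0,0]], gripper=[20,20,20])

```text
clock: 9.28
eef_pos: [539.8, -87.8, 154.9]
eef_rot: [3.139, 0.0, -2.913]
wrist_force: [3.7, 1.1, 5.9]
finger_gap: 31.9
finger_force: 60.0
```

```bash
python3 - <<'E'
from h import *
rule()
E
```

```text
t 9.2833 tcp [539.8 -87.8 154.9] tilt -0.01 yaw 13.12 hook0 n t z 568.5 -208.6 46.9 heel n z 463.5 46.9 F n t z 3.9 0.2 5.9 M [ 0.32 -1.01  0.01] gap 31.9
```

Call:
carry_out(slide=[[0.002,0.0005,0.0005],[0.004,0.0009,0.001],[0.004,0.0009,0.001]], dr=[[0,0,0],[0,0,0],[0,0,0]], gripper=[20,20,20])

```text
clock: 9.53
eef_pos: [540.7, -87.6, 154.9]
eef_rot: [3.139, 0.0, -2.913]
wrist_force: [4.6, 1.4, 3.4]
finger_gap: 31.7
finger_force: 60.0
```

```bash
python3 - <<'E'
from h import *
rule()
E
```

```text
t 9.5333 tcp [540.7 -87.6 154.9] tilt -0.0 yaw 13.12 hook0 n t z 569.4 -208.6 46.9 heel n z 464.4 46.9 F n t z 4.7 0.3 3.4 M [ 0.34 -1.16  0.  ] gap 31.7
```

Call:
carry_out(slide=[[0.002,0.0005,0],[0.004,0.0009,0],[0.004,0.0009,0]], dr=[[0,0,0],[0,0,0],[0,0,0]], gripper=[20,20,20])

```text
clock: 9.78
eef_pos: [541.0, -87.6, 154.9]
eef_rot: [3.139, -0.002, -2.913]
wrist_force: [-3.7, -0.9, 8.3]
finger_gap: 31.7
finger_force: 60.0
```

```bash
python3 - <<'E'
from h import *
rule()
E
```

```text
t 9.7833 tcp [541.  -87.6 154.9] tilt 0.13 yaw 13.13 hook0 n t z 569.4 -208.6 46.8 heel n z 464.4 47.0 F n t z -3.8 -0.1 8.3 M [-0.04  0.32  0.02] gap 31.7
```

Call:
carry_out(slide=[[-0.0012,-0.0003,0.0004],[-0.0012,-0.0003,0.0008],[-0.0012,-0.0003,0.0008]], dr=[[0,0,0],[0,0,0],[0,0,0]], gripper=[20,20,20])

```text
clock: 10.03
eef_pos: [540.9, -87.6, 154.9]
eef_rot: [3.139, -0.001, -2.913]
wrist_force: [-2.6, -2.0, 3.7]
finger_gap: 31.5
finger_force: 60.0
```

```bash
python3 - <<'E'
from h import *
rule()
E
```

```text
t 10.0333 tcp [540.9 -87.6 154.9] tilt 0.08 yaw 13.12 hook0 n t z 569.5 -208.6 46.9 heel n z 464.5 47.0 F n t z -3.0 -1.4 3.7 M [-0.12  0.04 -0.  ] gap 31.5
```

Heel bears on the near edge. Release gently.

Call:
carry_out(slide=[[0,0,0],[0,0,0],[0,0,0],[0,0,0],[0,0,0],[0,0,0]], dr=[[0,0,0],[0,0,0],[0,0,0],[0,0,0],[0,0,0],[0,0,0]], gripper=[20,20,20,20,20,20], newtons=10)

```text
clock: 10.53
eef_pos: [540.9, -87.6, 154.9]
eef_rot: [3.139, -0.001, -2.912]
wrist_force: [-4.3, -1.3, 4.0]
finger_gap: 32.4
finger_force: 10.0
```

Call:
carry_out(slide=[[0,0,0],[0,0,0],[0,0,0],[0,0,0],[0,0,0],[0,0,0],[0,0,0],[0,0,0],[0,0,0],[0,0,0]], dr=[[0,0,0],[0,0,0],[0,0,0],[0,0,0],[0,0,0],[0,0,0],[0,0,0],[0,0,0],[0,0,0],[0,0,0]], gripper=[36,38,40,45,50,55,60,60,60,60], newtons=10)

```text
clock: 11.37
eef_pos: [541.3, -87.5, 155.2]
eef_rot: [3.139, 0.0, -2.913]
wrist_force: [0.5, -1.0, -0.9]
finger_gap: 56.1
finger_force: 0.0
```

```bash
python3 - <<'E'
from h import *
rule()
m,im=snap('wrist','w5')
E
```

```text
t 11.3667 tcp [541.3 -87.5 155.2] tilt -0.0 yaw 13.13 hook0 n t z 570.0 -208.6 47.2 heel n z 465.0 47.2 F n t z 0.2 -1.0 -0.9 M [ 0.05  0.01 -0.05] gap 56.1
```

View pics/w5.png

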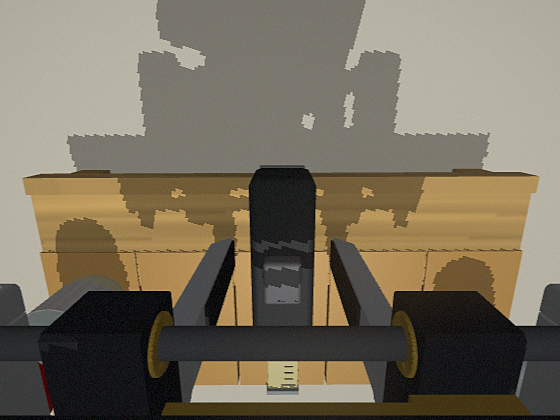

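```bash
python3 - <<'E'
from h import *
m=camera_model('wrist')
b=cast(m,[[282,284]],100);print(b,b@N,b@T, np.array([541.3,-87.5,0])@N)
im=cv2.imread('pics/w5.png').astype(int).max(2)
print(im[255:312:2,278:286].mean(1).round().astype(int).tolist());print(im[290:300,256:312].mean(0).round().astype(int).tolist())
E
```

```text
[[538.76254147 -88.62133066 100.        ]] [504.29108606] [-209.306753] 507.0175589905592
[32, 45, 47, 43, 66, 86, 95, 86, 61, 62, 63, 63, 61, 62, 59, 90, 97, 107, 108, 106, 107, 106, 107, 68, 91, 57, 60, 60, 62]
[49, 52, 58, 60, 59, 60, 58, 54, 64, 86, 93, 102, 107, 106, 106, 107, 106, 106, 108, 106, 107, 107, 107, 107, 107, 107, 108, 106, 106, 107, 106, 108, 106, 107, 106, 106, 106, 107, 106, 107, 108, 103, 96, 87, 72, 56, 61, 62, 62, 62, 61, 58, 55, 52, 48, 37]
```

Call:
carry_out(slide=[[0,0,0.03],[0,0,0.08],[0,0,0.14],[0,0,0.2],[0,0,0.24],[0,0,0.24],[-0.01,-0.0025,0.24],[-0.01,-0.0025,0.24],[-0.01,-0.0025,0.24],[-0.01,-0.0025,0.24]], dr=[[0,0,0],[0,0,0],[0,0,0],[0,0,0],[0,0,0],[0,0,0],[0,0,0],[0,0,0],[0,0,0],[0,0,0]], gripper=[60,60,60,60,60,60,40,20,0,0], newtons=20)

```text
clock: 12.25
eef_pos: [538.6, -88.1, 214.5]
eef_rot: [3.139, -0.001, -2.913]
wrist_force: [0.2, 0.4, -0.1]
finger_gap: 33.0
finger_force: 0.0
```

Call:
carry_out(slide=[[0,0,0],[0,0,0],[0,0,0],[0,0,0],[0,0,0],[0,0,0]], dr=[[0,0,0],[0,0,0],[0,0,0],[0,0,0],[0,0,0],[0,0,0]], gripper=[0,0,0,0,0,0])

```text
clock: 12.75
eef_pos: [538.8, -88.1, 215.2]
eef_rot: [3.139, 0.0, -2.913]
wrist_force: [-0.8, -0.1, -0.2]
finger_gap: 0.5
finger_force: 0.0
```

```bash
python3 - <<'E'
from h import *
rule()
m,im=snap('wrist','w6')
v=im.astype(int)
# case tail & button from image, numerically
for c in (270,283,296): print(c,[(r,tuple(v[r,c])) for r in range(215,300,4)])
E
```

```text
t 12.75 tcp [538.8 -88.1 215.2] tilt -0.0 yaw 13.12 hook0 n t z 567.5 -208.6 107.2 heel n z 462.5 107.1 F n t z -0.8 0.1 -0.2 M [0.06 0.05 0.06] gap 0.5
270 [(215, (np.int64(24), np.int64(17), np.int64(19))), (219, (np.int64(30), np.int64(29), np.int64(27))), (223, (np.int64(35), np.int64(33), np.int64(34))), (227, (np.int64(48), np.int64(48), np.int64(52))), (231, (np.int64(52), np.int64(50), np.int64(55))), (235, (np.int64(47), np.int64(47), np.int64(48))), (239, (np.int64(47), np.int64(48), np.int64(49))), (243, (np.int64(68), np.int64(66), np.int64(67))), (247, (np.int64(72), np.int64(70), np.int64(70))), (251, (np.int64(69), np.int64(68), np.int64(70))), (255, (np.int64(68), np.int64(68), np.int64(70))), (259, (np.int64(68), np.int64(68), np.int64(67))), (263, (np.int64(67), np.int64(66), np.int64(66))), (267, (np.int64(65), np.int64(64), np.int64(65))), (271, (np.int64(64), np.int64(65), np.int64(63))), (275, (np.int64(66), np.int64(66), np.int64(66))), (279, (np.int64(66), np.int64(64), np.int64(66))), (283, (np.int64(66), np.int64(64), np.int64(67))), (287, (np.int64(66), np.
[... 1730 characters left out ...]
t64(63), np.int64(66), np.int64(67))), (251, (np.int64(63), np.int64(61), np.int64(63))), (255, (np.int64(69), np.int64(68), np.int64(70))), (259, (np.int64(70), np.int64(73), np.int64(69))), (263, (np.int64(67), np.int64(66), np.int64(68))), (267, (np.int64(68), np.int64(68), np.int64(69))), (271, (np.int64(67), np.int64(64), np.int64(67))), (275, (np.int64(65), np.int64(66), np.int64(66))), (279, (np.int64(67), np.int64(65), np.int64(68))), (283, (np.int64(69), np.int64(70), np.int64(72))), (287, (np.int64(61), np.int64(61), np.int64(61))), (291, (np.int64(12), np.int64(13), np.int64(20))), (295, (np.int64(1), np.int64(12), np.int64(15))), (299, (np.int64(16), np.int64(24), np.int64(25)))]
```

Call:
carry_out(slide=[[0,0,-0.03],[0,0,-0.055],[0,0,-0.064],[0,0,-0.072],[0,0,-0.076],[0,0,-0.076],[0,0,-0.076]], dr=[[0,0,0],[0,0,0],[0,0,0],[0,0,0],[0,0,0],[0,0,0],[0,0,0]], gripper=[0,0,0,0,0,0,0])

```text
clock: 13.38
eef_pos: [538.9, -88.1, 196.2]
eef_rot: [3.139, 0.0, -2.913]
wrist_force: [-0.5, -0.3, -0.0]
finger_gap: 0.7
finger_force: 0.0
```

```bash
python3 - <<'E'
from h import *
rule()
E
```

```text
t 13.3833 tcp [538.9 -88.1 196.2] tilt -0.02 yaw 13.12 hook0 n t z 567.6 -208.7 88.2 heel n z 462.6 88.2 F n t z -0.5 -0.2 -0.0 M [ 0.02  0.01 -0.04] gap 0.7
```

Call:
carry_out(slide=[[0,0,-0.004],[0,0,-0.008],[0,0,-0.008],[0,0,-0.008]], dr=[[0,0,0],[0,0,0],[0,0,0],[0,0,0]], gripper=[0,0,0,0])

```text
clock: 13.72
eef_pos: [538.9, -88.1, 194.3]
eef_rot: [3.14, 0.0, -2.913]
wrist_force: [0.7, -0.5, 1.4]
finger_gap: 0.4
finger_force: 0.7
```

Call:
carry_out(slide=[[0,0,-0.002],[0,0,-0.004],[0,0,-0.004]], dr=[[0,0,0],[0,0,0],[0,0,0]], gripper=[0,0,0])

```text
clock: 13.97
eef_pos: [538.9, -88.1, 193.2]
eef_rot: [3.139, 0.0, -2.913]
wrist_force: [1.4, -1.9, 1.7]
finger_gap: 0.9
finger_force: 1.1
```

Call:
carry_out(slide=[[0,0,-0.002],[0,0,-0.004],[0,0,-0.004]], dr=[[0,0,0],[0,0,0],[0,0,0]], gripper=[0,0,0])

```text
clock: 14.22
eef_pos: [538.9, -88.1, 192.1]
eef_rot: [3.139, 0.0, -2.913]
wrist_force: [1.2, 1.5, 1.6]
finger_gap: 0.6
finger_force: 1.0
```

Call:
carry_out(slide=[[0,0,-0.002],[0,0,-0.004],[0,0,-0.004]], dr=[[0,0,0],[0,0,0],[0,0,0]], gripper=[0,0,0])

```text
clock: 14.47
eef_pos: [538.8, -88.1, 191.1]
eef_rot: [3.139, 0.0, -2.913]
wrist_force: [1.7, -1.3, 1.8]
finger_gap: 0.5
finger_force: 0.9
```

Call:
carry_out(slide=[[0,0,-0.0015],[0,0,-0.003],[0,0,-0.003]], dr=[[0,0,0],[0,0,0],[0,0,0]], gripper=[0,0,0])

```text
clock: 14.72
eef_pos: [538.8, -88.1, 190.5]
eef_rot: [3.139, 0.0, -2.912]
wrist_force: [0.2, -0.6, 3.4]
finger_gap: 0.1
finger_force: 1.8
```

Call:
carry_out(slide=[[0,0,-0.001],[0,0,-0.002],[0,0,-0.002]], dr=[[0,0,0],[0,0,0],[0,0,0]], gripper=[0,0,0])

```text
clock: 14.97
eef_pos: [538.9, -88.1, 190.4]
eef_rot: [3.14, 0.001, -2.913]
wrist_force: [-0.4, 0.4, 7.3]
finger_gap: 0.7
finger_force: 4.1
```

Call:
carry_out(slide=[[0,0,-0.0006],[0,0,-0.001],[0,0,-0.001],[0,0,-0.001]], dr=[[0,0,0],[0,0,0],[0,0,0],[0,0,0]], gripper=[0,0,0,0])

```text
clock: 15.3
eef_pos: [538.9, -88.1, 190.4]
eef_rot: [3.14, 0.001, -2.913]
wrist_force: [-1.0, 0.3, 10.3]
finger_gap: 0.2
finger_force: 5.1
```

Firmly down at 10 N (stop reached). Lift away.

Call:
carry_out(slide=[[0,0,0.01],[0,0,0.04],[0,0,0.12],[0,0,0.24],[0,0,0.36],[0,0,0.44],[0,0,0.44],[0,0,0.44]], dr=[[0,0,0],[0,0,0],[0,0,0],[0,0,0],[0,0,0],[0,0,0],[0,0,0],[0,0,0]], gripper=[0,0,0,0,0,0,0,0])

```text
clock: 15.97
eef_pos: [538.7, -88.1, 300.4]
eef_rot: [3.14, 0.001, -2.913]
wrist_force: [0.7, 0.3, -0.2]
finger_gap: 0.4
finger_force: 0.0
```

```bash
python3 - <<'E'
from h import *
rule()
m,im=snap('wrist','w7');g=im.astype(int).max(2)
p=proj(m,np.array([N*n+T*-208.8+[0,0,z] for n,z in((463.3,50),(504.4,97),(504.4,93),(612,50))]));print(p.round(1))
# dark case outline, check yaw and heel
M=(g<75).astype(np.uint8);c0=int(p[1,0]);M[:, :c0-40]=0;M[:,c0+40:]=0
rows=range(int(p[0,1])+10,int(p[1,1])-5,4)
L=[];R=[]
for r in rows:
    x=np.where(M[r])[0];x=x[abs(x-c0)<35];L.append((x.min(),r));R.append((x.max()+1,r))
print(L[::3],R[::3])
c=(np.array(L)+np.array(R))/2.;w=cast(m,c,85);d=cv2.fitLine(w[:,:2].astype(np.float32),cv2.DIST_HUBER,0,.01,.01).ravel();print('yaw',np.degrees(np.arctan2(d[1],d[0]))%180)
E
```

```text
t 15.9667 tcp [538.7 -88.1 300.4] tilt -0.06 yaw 13.13 hook0 n t z 567.5 -208.6 192.4 heel n z 462.5 192.3 F n t z 0.8 0.1 -0.2 M [0.01 0.01 0.09] gap 0.4
[[282.3 154.4]
 [282.4 205.9]
 [282.4 204.8]
 [282.3 286.8]]
[(np.int64(265), 164), (np.int64(265), 176), (np.int64(265), 188)] [(np.int64(300), 164), (np.int64(300), 176), (np.int64(300), 188)]
yaw 13.561189
```

```bash
python3 -c "
from cell import *
print(sign_off())"
```

```text
the job is handed in; nothing more can be done
None
```

The rule now lies flat and square across the shelf, hook over the far edge and heel over the near edge. The lock button was pressed down with about 10 N and the arm is clear. My measurements put the shelf depth at about 146 mm, give or take 2 mm. The job was handed in at about 16 s, but the sign-off gave no verdict.

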